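# Shut and lock the drive access panel of a vial conveyor

## Robot

A 6-joint arm with a two-finger parallel gripper is mounted at the origin on the work surface. World frame = base frame: x ahead of the robot, y to its left, z up, the work surface at z = 0. Lengths are in mm, angles in degrees, forces in N, time in s.
With the tool pointing down it reaches from about 350 to 850 mm from the base axis. Payload 8.1 kg.
Tool frame: the origin (TCP) lies between the finger pads; the fingertips stand 22 mm ahead of it and the grasp point (between the pads) lies 3 mm ahead of it (r.nose_length is the z of the fingertips in the tool frame, in mm); z points along the fingers, x is the direction in which the jaws open and shut, and the axes are right-handed (so a half turn about z gives the same grasp; the last joint's range is limited). The gripper opens to 85 mm and grips with 20 to 120 N. Pads are 22 mm wide; open, the fingers measure 114 mm over their backs; the gripper's body (76 mm by 85 mm) begins 54 mm behind the grasp point. The pads swing forward as they close: fully open they stand 13 mm farther back than shut.
Start: joints at [-81.154, 7.471, 85.268, -0, 87.261, -4.893], TCP at [142.525, -582.831, 253.292] pointing down, gripper open.
Joint ranges: [-169.43, 169.43], [-51.17, 129.36], [1.28, 143.12], [-76.62, 256.62], [0, 156.53], [-152.29, 152.29]. Speed limits (degrees/s): [136.94, 136.94, 159.86, 180, 180, 180].

## Interface

Orientations are given as [roll, pitch, yaw] about the fixed x, y, z axes, in that order (R = Rz(yaw) Ry(pitch) Rx(roll)).
In Python, from bench import r gives the robot as it stands.
- The arm moves only by the shell command python3 -m jog 'ROWS' [FORCE]. ROWS is JSON, a list of rows, each a list of 5 numbers: the shift along the tool's x, y, z in m, then the turn about the tool's z in degrees, then the opening in per cent of the stroke, from 0 (shut) to 100 (fully open). A call has 1 to 8 rows; each row is the pose to reach, as a shift and turn from the pose measured when the call began, along the tool's axes at that moment; what a row does not reach only later rows make up. A row lasts 1/10 s, in which the tool goes at most 50 mm and 8.59 degrees, less where a joint would pass 70% of its speed; a pose out of reach is approached as far as the arm can. A call with a gripper value outside its range is refused whole. The fingers move at their own pace and stop on an object; FORCE is the grip in N (left out, the last holds). Time passes only in rows, so rows that repeat a pose let the fingers close. It gives the time, the measured TCP pose, the force and the opening at its end, in the units of the state.
- r.sense(): the state, without advancing time (a new reading comes with each control period).
- r.snapshot(name): name is "side" or "top"; returns a dict with "image" (384x512x3 uint8, red, green, blue), "K" (3x3 intrinsics, pixels), "distortion" ([k1, k2, p1, p2, k3] as OpenCV has them; the pictures are not rectified), "T" (4x4, takes a point from camera to world coordinates). Camera axes: x right, y down, z forward; pixel columns grow to the right and rows downward; lengths in mm; the calibration is good to about 2 mm. A picture is of the moment at which its call begins. There is no depth.
- r.hand_in(): hands the job in, once; it reports no verdict.
Trained networks look in a picture, given as the dict that the camera call returned (one of the last four; its "shot" number tells which), for a name from the list of things; names that differ only in an ending like _2 or _b are one class to them, and where a whole thing is asked for, a point or a joint stands for the part that bears it (a point fixed in the world has none). Each returns a list of dicts, best first, with "conf" (0 to 1); they miss things now and then, are a little off and sometimes report something else, mostly with a low value. They report only what shows in the picture. A call takes as long as a camera call.
- r.search_frame(picture, label): "bbox" ([left, top, right, bottom] in pixels, round what is visible of it).
- r.pinpoint(picture, label): "uv" ([column, row] in pixels: a listed point, or the origin of a listed thing).
The state is a dict: "time": time; "joint_pos": joint angles; "qd": joint speeds; "joint_efforts": joint torques, N m; "tool_pos": TCP position; "tcp_rot": TCP orientation; "ft_force": force on the tool from outside, world axes, zero at the start; "wrist_torque": the same for the moment, N m; "finger_gap": finger opening in mm.
Only numpy, scipy, OpenCV 4.12 (cv2) and the standard library are available. Lean on these libraries where they do the work, as an engineer would, in place of code of your own. Each camera call takes 0.05 s, during which the arm holds its last target. There are 200 camera calls.

## Task

The vial conveyor's drive has been serviced and its access panel left ajar. With the fingertips, push the panel down shut onto its seal, then set them in the slot of the blue quarter-turn fastener, press it down and turn it clockwise a quarter turn until it stops with its yellow pointer at the green dot and the panel is locked flush. Do not lift the panel or disturb the vial and the trays beside the machine, and finish clear of everything.

Things in the scene. Friction and masses are not known exactly. Their poses are not given: they have to be found in the camera images.
- machine: Drive housing with the conveyor behind it. Aluminium box 260 x 320 mm, deck 100 mm above the table; x away from the robot's side, y to the left, origin under the box's centre. The access panel lies on the deck, hinged along its far edge; the side towards the robot is free. A rubber seal under the free edge springs the unlocked panel about 5 mm (0.025 rad) proud.
- panel (a joint): Hinge angle of the access panel, a light-grey plate 224 x 240 x 4 mm. 0 = flush: level, on a firm stop, top face 109 mm above the table; grows as the free edge rises. The hinge is stiff, so the panel stays at any angle; 1 to 3 N down near the free edge swings it shut to the seal. From there, about 11 N down on the fastener brings it flush.
- panel_edge (a point): Middle of the panel's free edge, on the top face. x from here towards the hinge (its axis is 220 mm away, 2 mm below the top face), y to the left along the edge seen from the robot's side, z out of the top face. The fastener's axis is 65 mm along +x. The top face is bare from 60 to 120 mm either side of the middle.
- fastener (a joint): Turn of the cam fastener: 0 = open (yellow pointer at the red dot), 1.57 = locked, at its end stop (pointer at the green dot); grows clockwise from above. Takes 0.1 to 0.2 N m; stays put. From about 0.85 rad on its cam tongue passes under the housing's lip only while the panel is pressed flush (within 1 mm), else it jams. Turned while up, it keeps the panel from shutting.
- dish: The fastener's blue round dish, 88 mm across, top face 4 mm above the panel's. A straight finger slot with black floor, 28 wide, 66 long, 16 mm deep, is centred on its turning axis. Origin: on the axis at the slot's floor (97 mm above the table when flush). y along the slot, x across it, z out of the dish; the yellow pointer is at the slot's -y end.
- vial: Loose amber glass vial with white cap standing on the table beside the machine, 22 mm across, 62 mm tall; origin at the centre of its underside. Leave alone.
- packed_tray: Loose white tray, 87 x 162 x 26 mm, with six amber vials lying in it, on the table beside the machine; origin at the centre of its underside. Leave alone.
- empty_trays: Loose nest of four empty white trays, 87 x 162 x 47 mm, on the table beside the machine; origin at the centre of its underside. Leave alone.

How it is judged:
By the outcome, as a careful person would: the job done as asked, in the order asked, and still so for the second after the job is handed in, with the robot touching nothing.
It also fails if it takes over 58 s, if anything falls off the work surface, if the arm or the gripper's body presses on something with over 40 N, if the wrist force passes 120 N, or if a joint passes its speed limit or range.

## Working session

There is one attempt and no reset: what is moved stays moved. The work goes in short steps, Python scripts to look and compute and a shell command to move; the robot and the scene stay as the last step left them, time stands still between calls to the robot, and variables do not carry over. Pictures are saved under pics/ and viewed, about 8 in all and at most 12, crops included, and the job is handed in when it is done.

```bash
mkdir -p pics; ls
python3 - <<'E'
from bench import r
import cv2,numpy as np
print(r.sense())
for n in("side","top"):
    s=r.snapshot(n); cv2.imwrite(f"pics/{n}0.png",s["image"][:,:,::-1])
    print(n,s["K"],s["distortion"],np.round(s["T"],3).tolist())
    for l in("machine","panel_edge","dish","vial","packed_tray","empty_trays"):
        print(l,[(np.round(d["uv"]),round(d["conf"],2)) for d in r.pinpoint(s,l)[:2]])
E
```

```text
pics
{'time': 0.0, 'joint_pos': array([-8.11541075e+01,  7.51654506e+00,  8.53311011e+01, -1.63194257e-03,
        8.72617046e+01, -4.89297461e+00]), 'qd': array([-0.05347923, -0.08657545, -0.10558682, -0.05935114,  0.07167001,
       -0.06298634]), 'joint_efforts': array([ 1.70749594e-03, -5.69399071e+01, -5.00545979e+01, -7.93343725e-05,
        1.50383130e-02,  1.71107109e-05]), 'tool_pos': array([ 142.43025785, -582.30868876,  252.21196001]), 'tcp_rot': array([-1.79992297e+02,  1.09091297e-01, -7.62610460e+01]), 'ft_force': array([-0.0795104 , -0.081847  ,  0.46432473]), 'wrist_torque': array([-0.0244938 , -0.00254116, -0.02960136]), 'finger_gap': 85.65700216094655}
side [[400.03906646   0.         248.14401576]
 [  0.         400.03906646 190.86521407]
 [  0.           0.           1.        ]] [-0.03924403  0.          0.          0.          0.        ] [[0.878, -0.235, 0.416, 214.188], [-0.478, -0.435, 0.763, -636.554], [0.002, -0.869, -0.494, 547.191], [0.0, 0.0, 0.0, 1.0]]
machine [(array([254., 226.]), 0.55)]
panel_edge [(array([210., 178.]), 0.64), (array([260., 296.]), 0.47)]
dish [(array([235., 185.]), 0.61)]
vial [(array([259., 296.]), 0.79)]
packed_tray []
empty_trays [(array([324., 281.]), 0.82)]
top [[391.46393101   0.         261.50981878]
 [  0.         391.46393101 195.99625149]
 [  0.           0.           1.        ]] [-0.11566648  0.          0.          0.          0.        ] [[0.022, -0.984, 0.179, 419.906], [-1.0, -0.021, 0.005, 29.326], [-0.001, -0.179, -0.984, 895.107], [0.0, 0.0, 0.0, 1.0]]
machine [(array([256., 184.]), 0.86)]
panel_edge [(array([248., 227.]), 0.94)]
dish [(array([253., 200.]), 0.73), (array([341., 236.]), 0.6)]
vial [(array([341., 235.]), 0.66)]
packed_tray [(array([147., 180.]), 0.6)]
empty_trays [(array([355., 177.]), 0.92), (array([255., 184.]), 0.37)]
```

View pics/side0.png

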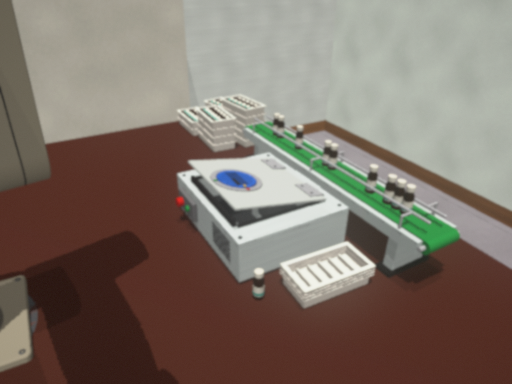

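View pics/top0.png

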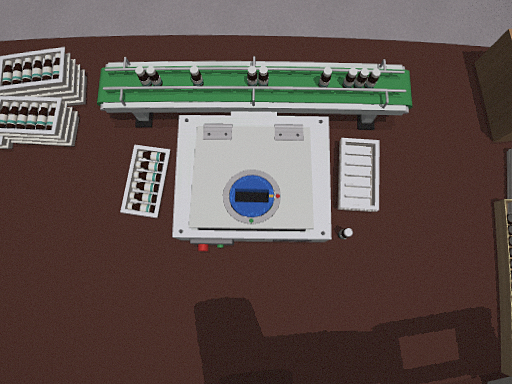

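Side: panel ajar with the dish at about (236,181). Top: box corners near (173,239) and (330,241), dish at (252,196), pointer to the right at the red dot (278,196), green dot (251,220). I'll zoom in for corners.

Run:
```python
import cv2,numpy as np
a=cv2.imread("pics/top0.png")[105:255,165:340]; b=cv2.imread("pics/side0.png")[145:275,165:355]
a=cv2.resize(a,None,fx=4,fy=4,interpolation=cv2.INTER_CUBIC);b=cv2.resize(b,None,fx=4,fy=4,interpolation=cv2.INTER_CUBIC)
cv2.imwrite("pics/a.png",a);cv2.imwrite("pics/b.png",b)
```

```text
(no output)
```

View pics/a.png

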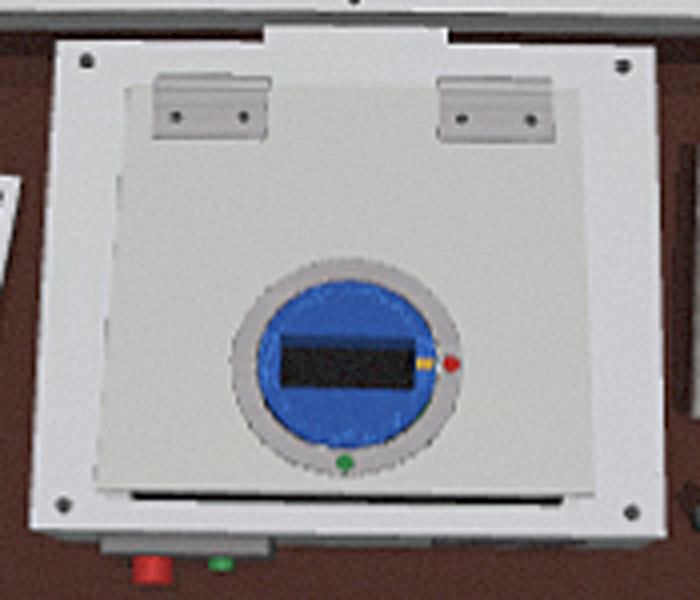

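View pics/b.png

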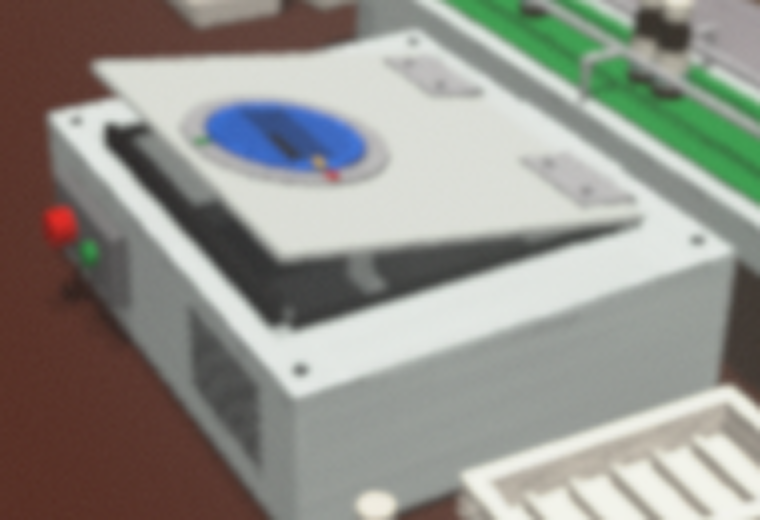

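```bash
cat > h.py <<'E'
import numpy as np,cv2
def proj(s,P):
    T=np.linalg.inv(np.array(s["T"])); rv=cv2.Rodrigues(T[:3,:3])[0]
    return cv2.projectPoints(np.array(P,float).reshape(-1,1,3),rv,T[:3,3],np.array(s["K"]),np.array(s["distortion"]))[0][:,0]
def mach(p,P):
    c,s=np.cos(p[2]),np.sin(p[2]); P=np.array(P,float)
    return np.c_[p[0]+c*P[:,0]-s*P[:,1],p[1]+s*P[:,0]+c*P[:,1],P[:,2]]
def panel(p,P): # panel_edge frame -> world ; p=[x,y,yaw,th,hx,py]
    P=np.array(P,float); c,s=np.cos(p[3]),np.sin(p[3])
    X=P[:,0]-220; Z=P[:,2]+2
    return mach(p,np.c_[p[4]+c*X+s*Z,p[5]+P[:,1],107-s*X+c*Z])
E
python3 - <<'E'
from bench import r
from h import *
from scipy.optimize import least_squares
st,ss=r.snapshot("top"),r.snapshot("side")
cr=lambda L,o:np.array(L)/4.+o-.375
D=[(130,160,100),(130,-160,100),(-130,-160,100),(-130,160,100)]
td=cr([(57,41),(656,45),(665,536),(30,528)],[165,105])
tp=cr([(97,490),(594,496)],[165,105]); PP=[(0,120,0),(0,-120,0)]
F=[(65,0,4),(65,-57,0),(15,0,0)]  # dish centre ; dots unused
tf=cr([(347,363)],[165,105])
sd=cr([(735,253),(293,398),(50,115)],[165,145]); sp=cr([(92,62),(283,256)],[165,145]); sf=cr([(287,137)],[165,145])
def res(p):
    e=[proj(st,mach(p,D))-td,proj(st,panel(p,PP))-tp,proj(st,panel(p,F[:1]))-tf,
       proj(ss,mach(p,D[1:]))-sd,proj(ss,panel(p,PP))-sp,proj(ss,panel(p,F[:1]))-sf]
    return np.vstack(e).ravel()
f=least_squares(res,[520,0,0,.2,100,0],x_scale=[100,100,.1,.1,100,10],loss="soft_l1"); p=f.x
print(p,np.degrees(p[2:4])); print(np.round(res(p).reshape(-1,2),1).tolist())
np.save("p.npy",p)
for a in (p[3],.025,0):
    q=p.copy();q[3]=a; print(a,panel(q,[(0,0,0),(0,120,0),(0,-120,0),(65,0,4),(65,0,-12),(15,85,0)]).round(1).tolist())
E
```

```text
[6.09462484e+02 5.21627821e+01 8.85328715e-03 1.79170037e-01
 1.00803900e+02 8.00555211e-01] [ 0.50725599 10.26568692]
[[1.5, 0.5], [-0.5, 1.1], [-0.2, -0.8], [1.6, -0.9], [-0.2, -0.7], [0.6, -0.5], [0.4, -0.5], [-1.7, -0.7], [0.1, -0.7], [-0.1, 0.4], [-0.5, 0.5], [-0.9, 0.2], [-0.8, -0.5]]
0.17917003673474466 [[494.1, 51.9, 148.2], [493.1, 171.9, 148.2], [495.2, -68.1, 148.2], [558.8, 52.5, 140.5], [556.0, 52.5, 124.8], [508.1, 137.1, 145.5]]
0.025 [[490.4, 51.9, 114.5], [489.3, 171.9, 114.5], [491.4, -68.1, 114.5], [555.5, 52.5, 116.9], [555.1, 52.5, 100.9], [504.6, 137.0, 114.1]]
0 [[490.3, 51.9, 109.0], [489.2, 171.9, 109.0], [491.3, -68.1, 109.0], [555.3, 52.5, 113.0], [555.3, 52.5, 97.0], [504.5, 137.0, 109.0]]
```

```bash
python3 -m jog '[[-0.015,-0.016,0,-5,60],[-0.04,-0.044,0,-13,30],[-0.07,-0.075,0,-21,0],[-0.095,-0.105,0,-29,0],[-0.125,-0.135,0,-37,0],[-0.15,-0.165,0,-45,0],[-0.18,-0.195,0,-53,0],[-0.2,-0.22,0,-60,0]]'; python3 -c "
from bench import r
print(r.nose_length)"
```

```text
time: 1.6
tool_pos: [309.6, -334.4, 253.5]
tcp_rot: [180.0, -0.0, -15.9]
ft_force: [0.1, -0.8, -0.2]
finger_gap: -0.1
22.0
```

```bash
cat > g.py <<'E'
import sys
from bench import r
from scipy.spatial.transform import Rotation as R
import numpy as np
def to(x,y,z,yaw):
    s=r.sense(); M=R.from_euler("xyz",s["tcp_rot"],degrees=True)
    d=M.inv().apply(np.array([x,y,z])-s["tool_pos"])/1000
    t=(s["tcp_rot"][2]-yaw+180)%360-180
    print("shift",d.round(4),"turn",round(t,1),"now",s["tool_pos"].round(1),s["tcp_rot"].round(1),"F",s["ft_force"].round(1),"M",s["wrist_torque"].round(2),"gap",round(s["finger_gap"],1),"t",s["time"])
if __name__=="__main__": to(*map(float,sys.argv[1:]))
E
python3 g.py 512 -32 210 90.5; python3 -c "
from h import *
p=np.load('p.npy')
for a in(p[3],.1,.025,0):
    p[3]=a;print(a,panel(p,[(18,-85,0)]).round(1))"
```

```text
shift [ 0.1118 -0.3463  0.0436] turn -106.4 now [ 309.6 -334.4  253.5] [180.   -0.  -15.9] F [ 0.1 -0.8 -0.2] M [-0.01  0.01  0.02] gap -0.1 t 1.6
0.17917003673474466 [[512.6 -32.9 145. ]]
0.1 [[510.2 -32.9 129.2]]
0.025 [[509.1 -32.9 114. ]]
0 [[509.  -32.9 109. ]]
```

```bash
python3 -m jog '[[0.014,-0.043,0,-8,0],[0.028,-0.086,0,-16,0],[0.042,-0.13,0,-24,0],[0.056,-0.173,0,-32,0],[0.07,-0.216,0,-40,0],[0.084,-0.26,0,-48,0],[0.098,-0.303,0,-56,0],[0.112,-0.346,0,-64,0]]'; python3 g.py 512 -32 210 90.5
```

```text
time: 2.4
tool_pos: [512.9, -30.4, 253.9]
tcp_rot: [179.9, -0.0, 48.4]
ft_force: [0.8, -0.9, -0.2]
finger_gap: -0.1
shift [-0.0018  0.0003  0.0439] turn -42.1 now [512.9 -30.4 253.9] [179.9  -0.   48.4] F [ 0.8 -0.9 -0.2] M [-0.   -0.   -0.02] gap -0.1 t 2.4
```

```bash
python3 -m jog '[[0,0,0.01,-8,0],[0,0,0.02,-16,0],[0,0,0.03,-24,0],[0,0,0.04,-32,0],[0,0,0.045,-40,0],[0,0,0.045,-43,0],[0,0,0.045,-43,0]]'; python3 g.py 512 -32 165 90.5
```

```text
time: 3.1
tool_pos: [512.9, -30.4, 208.7]
tcp_rot: [179.9, 0.0, 91.5]
ft_force: [0.2, 0.2, -0.4]
finger_gap: -0.0
shift [-0.0016 -0.001   0.0437] turn 1.0 now [512.9 -30.4 208.7] [179.9   0.   91.5] F [ 0.2  0.2 -0.4] M [-0.    0.01  0.01] gap -0.0 t 3.1
```

```bash
python3 -m jog '[[0,0,0.01,-1,0],[0,0,0.02,-1,0],[0,0,0.03,-1,0],[0,0,0.037,-1,0],[0,0,0.042,-1,0],[0,0,0.047,-1,0],[0,0,0.052,-1,0],[0,0,0.055,-1,0]]'; python3 g.py 511 -32 137 90.5
```

```text
time: 3.9
tool_pos: [512.9, -30.5, 153.4]
tcp_rot: [179.9, 0.0, 92.5]
ft_force: [-1.5, -0.4, 1.8]
finger_gap: -0.1
shift [-0.0014 -0.002   0.0164] turn 2.0 now [512.9 -30.5 153.4] [179.9   0.   92.5] F [-1.5 -0.4  1.8] M [-0.    0.06  0.  ] gap -0.1 t 3.9
```

```bash
python3 -m jog '[[0,0.001,0.003,0,0],[0,0.001,0.006,0,0],[0,0.002,0.009,0,0],[0,0.002,0.012,0,0],[0,0.002,0.014,0,0],[0,0.002,0.016,0,0],[0,0.002,0.017,0,0],[0,0.002,0.017,0,0]]'; python3 g.py 511 -32 137 90.5
```

```text
time: 4.7
tool_pos: [514.9, -30.4, 136.4]
tcp_rot: [179.9, 0.0, 92.5]
ft_force: [-1.1, -0.6, 2.3]
finger_gap: 0.0
shift [-0.0014 -0.004  -0.0006] turn 2.0 now [514.9 -30.4 136.4] [179.9   0.   92.5] F [-1.1 -0.6  2.3] M [-0.02  0.22 -0.  ] gap 0.0 t 4.7
```

```bash
python3 -m jog '[[0,-0.001,0.001,0,0],[0,-0.001,0.002,0,0],[0,-0.001,0.003,0,0],[0,-0.001,0.003,0,0]]'; python3 g.py 511 -32 170 90.5
```

```text
time: 5.1
tool_pos: [514.7, -30.4, 134.0]
tcp_rot: [179.8, 0.0, 92.5]
ft_force: [2.8, 0.5, 4.8]
finger_gap: 0.1
shift [-0.0014 -0.0037 -0.036 ] turn 2.0 now [514.7 -30.4 134. ] [179.8   0.   92.5] F [2.8 0.5 4.8] M [ 0.19 -0.31 -0.01] gap 0.1 t 5.1
```

```bash
python3 -m jog '[[0,0,-0.01,0,0],[0,0,-0.03,0,0],[-0.03,0,-0.06,0,10],[-0.07,0,-0.09,0,20],[-0.1,0,-0.1,2,27],[-0.12,0,-0.1,2,27],[-0.12,0,-0.1,2,27]]'
python3 - <<'E'
from bench import r
import cv2,numpy as np
st,ss=r.snapshot("top"),r.snapshot("side")
for s,n in((st,"t"),(ss,"s")):
    print([(np.round(d["uv"],1),round(d["conf"],2)) for l in("dish","panel_edge") for d in r.pinpoint(s,l)[:1]])
a=st["image"][105:255,165:340,::-1]; b=ss["image"][145:275,165:355,::-1]
f=lambda i:cv2.resize(i,None,fx=4,fy=4,interpolation=cv2.INTER_CUBIC)
cv2.imwrite("pics/a1.png",f(a));cv2.imwrite("pics/b1.png",f(b))
print(r.sense()["finger_gap"])
E
```

```text
time: 5.8
tool_pos: [519.4, -152.7, 234.8]
tcp_rot: [179.8, 0.1, 90.3]
ft_force: [0.6, -0.3, 0.7]
finger_gap: 23.2
[(array([254.9, 202.6]), 0.82), (array([252. , 233.1]), 0.63)]
[(array([234.4, 194.8]), 0.64), (array([210.8, 192.6]), 0.75)]
23.287503539811656
```

View pics/a1.png

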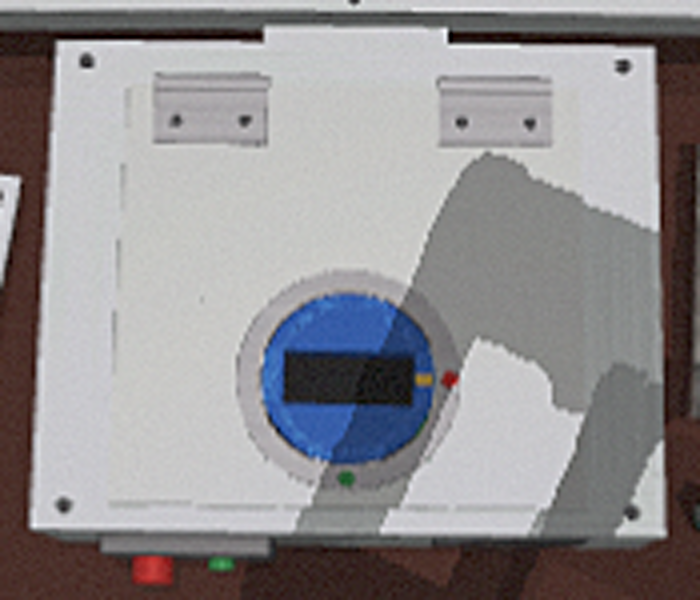

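View pics/b1.png

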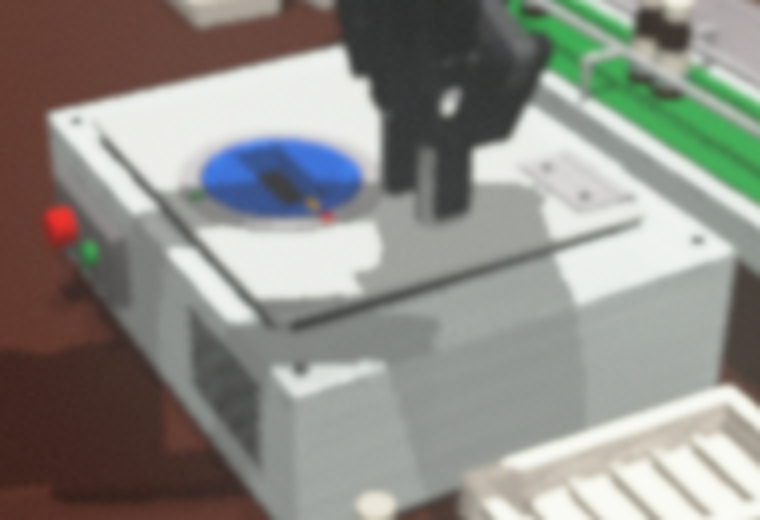

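The panel now lies on its seal. Top crop: dish centre (347.5,378), pointer still at the red dot, slot parallel to world y. Side crop: dish centre (281,178). Next, triangulate the dish.

Run:
```python
from bench import r
from h import *
from scipy.optimize import least_squares
import g
st,ss=r.snapshot("top"),r.snapshot("side")
cr=lambda L,o:np.array(L)/4.+o-.375
t=cr([347.5,378],[165,105]);s=cr([281,178],[165,145])
for z in (115,116.9,118):
    f=lambda P:(proj(st,[[*P,z]])-t).ravel()
    h=lambda P:(proj(ss,[[*P,z]])-s).ravel()
    b=lambda P:np.r_[f(P),h(P)]
    print(z,[least_squares(k,[555,52]).x.round(1) for k in(f,h,b)])
f=lambda P:np.r_[(proj(st,[P])-t).ravel(),(proj(ss,[P])-s).ravel()]
print(least_squares(f,[555,52,115]).x.round(1))
# slot ends from red/green dots -> yaw
q=lambda u,z:least_squares(lambda P:(proj(st,[[*P,z]])-cr(u,[165,105])).ravel(),[555,52]).x
R,G,C=q([450,380],114),q([346,479],114),q([347.5,378],116.9); print(R,G,C)
a,b2=q([286,378],101),q([414,380],101);print(a,b2)
g.to(555,52,170,90.5)
```

```text
115 [array([554.7,  53.6]), array([556.1,  51.4]), array([555.5,  52.9])]
116.9 [array([554.3,  53.5]), array([554.6,  48.4]), array([555. ,  52.3])]
118 [array([554.1,  53.5]), array([553.7,  46.7]), array([554.8,  52. ])]
[555.8  53.2 114. ]
[554.92998285   1.68827694] [503.50524961  52.99978472] [554.33787911  53.50005573]
[556.39857919  85.66794089] [556.77869729  19.75276859]
shift [0.2011 0.0372 0.0639] turn 0.0 now [ 519.5 -149.4  233.9] [179.9   0.   90.5] F [-0.3 -0.9  0.1] M [-0.02 -0.04 -0.01] gap 22.9 t 6.2
```

```bash
python3 -m jog '[[0.02,0.004,0,0,27],[0.06,0.012,0,0,27],[0.1,0.02,0.01,0,27],[0.14,0.028,0.03,0,27],[0.18,0.034,0.05,0,27],[0.202,0.036,0.064,0,27],[0.203,0.036,0.064,0,27],[0.203,0.036,0.064,0,27]]'; python3 g.py 555 53 142 90.5
```

```text
time: 7.0
tool_pos: [553.3, 54.6, 169.6]
tcp_rot: [179.9, 0.0, 90.7]
ft_force: [0.2, -1.0, 0.3]
finger_gap: 22.7
shift [-0.0016  0.0016  0.0276] turn 0.2 now [553.3  54.6 169.6] [179.9   0.   90.7] F [ 0.2 -1.   0.3] M [-0.03  0.01 -0.03] gap 22.7 t 7.0
```

```bash
python3 -m jog '[[-0.001,0.0015,0.005,0,27],[-0.001,0.002,0.012,0,27],[-0.001,0.002,0.02,0,27],[-0.001,0.002,0.026,0,27],[-0.001,0.002,0.03,0,27],[-0.001,0.002,0.034,0,27],[-0.001,0.002,0.038,0,27],[-0.001,0.002,0.038,0,27]]'; python3 g.py 555 53 123 90.5
```

```text
time: 7.8
tool_pos: [555.0, 53.6, 130.9]
tcp_rot: [180.0, 0.0, 90.7]
ft_force: [0.5, 0.8, -0.7]
finger_gap: 23.2
shift [-0.0006 -0.      0.0079] turn 0.2 now [555.   53.6 130.9] [180.    0.   90.7] F [ 0.5  0.8 -0.7] M [-0.04  0.04  0.03] gap 23.2 t 7.8
```

```bash
python3 -m jog '[[0,0,0.002,0,27],[0,0,0.004,0,27],[0,0,0.006,0,27],[0,0,0.008,0,27],[0,0,0.009,0,27],[0,0,0.01,0,27],[0,0,0.01,0,27]]'; python3 g.py 555 53 119 90.5
```

```text
time: 8.5
tool_pos: [555.2, 53.7, 121.5]
tcp_rot: [179.9, 0.0, 90.7]
ft_force: [-3.3, 0.2, 5.1]
finger_gap: 23.2
shift [-0.0007 -0.0002  0.0025] turn 0.2 now [555.2  53.7 121.5] [179.9   0.   90.7] F [-3.3  0.2  5.1] M [ 0.03  0.4  -0.  ] gap 23.2 t 8.5
```

```bash
python3 -m jog '[[0,0,0.001,0,27],[0,0,0.002,0,27],[0,0,0.003,0,27],[0,0,0.0035,0,27],[0,0,0.004,0,27],[0,0,0.004,0,27]]'; python3 g.py 555 53 119 90.5
```

```text
time: 9.1
tool_pos: [555.4, 53.7, 118.9]
tcp_rot: [179.9, 0.0, 90.7]
ft_force: [-6.2, 0.2, 12.0]
finger_gap: 23.1
shift [-0.0006 -0.0004 -0.0001] turn 0.2 now [555.4  53.7 118.9] [179.9   0.   90.7] F [-6.2  0.2 12. ] M [-0.04  1.02  0.  ] gap 23.1 t 9.1
```

```bash
python3 -m jog '[[0,-0.0005,0.001,0,27],[0,-0.001,0.002,0,27],[0,-0.001,0.003,0,27],[0,-0.001,0.004,0,27],[0,-0.001,0.004,0,27]]'; python3 g.py 555 53 119 90.5
```

```text
time: 9.6
tool_pos: [555.4, 53.7, 118.5]
tcp_rot: [179.8, 0.0, 90.7]
ft_force: [-11.7, -0.8, 26.4]
finger_gap: 23.1
shift [-0.0007 -0.0004 -0.0005] turn 0.2 now [555.4  53.7 118.5] [179.8   0.   90.7] F [-11.7  -0.8  26.4] M [-0.1   2.02  0.  ] gap 23.1 t 9.6
```

```bash
python3 -m jog '[[0,0,0.0035,5,27],[0,0,0.0035,10,27],[0,0,0.0035,15,27],[0,0,0.0035,20,27],[0,0,0.0035,25,27],[0,0,0.0035,30,27],[0,0,0.0035,35,27],[0,0,0.0035,40,27]]'; python3 g.py 555 53 119 0.5
```

```text
time: 10.4
tool_pos: [556.3, 53.1, 118.6]
tcp_rot: [179.7, -0.1, 50.5]
ft_force: [-11.7, -4.0, 25.4]
finger_gap: 23.0
shift [-0.0009 -0.0009 -0.0004] turn 50.0 now [556.3  53.1 118.6] [ 1.797e+02 -1.000e-01  5.050e+01] F [-11.7  -4.   25.4] M [-0.64  2.12  0.08] gap 23.0 t 10.4
```

```bash
python3 -m jog '[[-0.0005,-0.0005,0.0035,5,27],[-0.001,-0.001,0.0035,10,27],[-0.001,-0.001,0.0035,15,27],[-0.001,-0.001,0.0035,20,27],[-0.001,-0.001,0.0035,25,27],[-0.001,-0.001,0.0035,30,27],[-0.001,-0.001,0.0035,35,27],[-0.001,-0.001,0.0035,40,27]]'; python3 g.py 555 53 119 0.5
```

```text
time: 11.2
tool_pos: [556.4, 52.0, 118.6]
tcp_rot: [179.7, -0.5, 10.3]
ft_force: [-8.1, -5.3, 22.9]
finger_gap: 23.5
shift [-0.0012 -0.0013 -0.0004] turn 9.8 now [556.4  52.  118.6] [179.7  -0.5  10.3] F [-8.1 -5.3 22.9] M [-0.95  1.64  0.12] gap 23.5 t 11.2
```

```bash
python3 -m jog '[[-0.001,-0.001,0.0035,4,27],[-0.001,-0.001,0.0035,8,27],[-0.001,-0.001,0.0035,11,27],[-0.001,-0.001,0.0035,14,27],[-0.001,-0.001,0.0035,16,27],[-0.001,-0.001,0.0035,18,27],[-0.001,-0.001,0.0035,18,27]]'; python3 g.py 555 53 119 0.5
```

```text
time: 11.9
tool_pos: [557.7, 51.8, 118.8]
tcp_rot: [179.8, -0.9, -7.8]
ft_force: [-3.5, -4.3, 18.4]
finger_gap: 23.3
shift [-0.0028 -0.0008 -0.0003] turn -8.3 now [557.7  51.8 118.8] [179.8  -0.9  -7.8] F [-3.5 -4.3 18.4] M [-0.73  0.82  0.14] gap 23.3 t 11.9
```

```bash
python3 -m jog '[[-0.002,-0.001,0.0038,2,27],[-0.003,-0.001,0.0038,4,27],[-0.003,-0.001,0.0038,6,27],[-0.003,-0.001,0.0038,8,27],[-0.003,-0.001,0.0038,8,27]]'; python3 g.py 555 53 119 0.5
```

```text
time: 12.4
tool_pos: [558.5, 52.3, 119.1]
tcp_rot: [180.0, -1.4, -15.8]
ft_force: [3.6, -4.9, 16.7]
finger_gap: 23.3
shift [-0.0035  0.0003 -0.    ] turn -16.3 now [558.5  52.3 119.1] [180.   -1.4 -15.8] F [ 3.6 -4.9 16.7] M [-0.54 -0.1   1.5 ] gap 23.3 t 12.4
```

```bash
python3 -m jog '[[-0.001,0,0.001,-3,27],[-0.002,0,0,-6,27],[-0.003,0,-0.001,-9,27],[-0.003,0,-0.003,-12,27],[-0.003,0,-0.006,-12,27],[-0.003,0,-0.01,-12,27],[-0.003,0,-0.015,-12,27],[-0.003,0,-0.025,-12,27]]'; python3 g.py 555 53 200 0.5
```

```text
time: 13.2
tool_pos: [554.5, 53.3, 143.9]
tcp_rot: [179.7, -1.3, -3.8]
ft_force: [-0.4, -0.7, -0.8]
finger_gap: 23.6
shift [ 0.0018  0.0006 -0.0561] turn -4.3 now [554.5  53.3 143.9] [179.7  -1.3  -3.8] F [-0.4 -0.7 -0.8] M [ 0.04 -0.02  0.04] gap 23.6 t 13.2
```

Clear without lifting force; raise and move off to the side to look.

```bash
python3 -m jog '[[0,0,-0.03,0,27],[0,0,-0.07,0,27],[-0.02,0.03,-0.1,0,27],[-0.06,0.07,-0.1,0,27],[-0.1,0.11,-0.1,0,27],[-0.14,0.15,-0.1,0,27],[-0.15,0.19,-0.1,0,27],[-0.15,0.23,-0.1,0,27]]'
python3 - <<'E'
from bench import r
import cv2,numpy as np
st,ss=r.snapshot("top"),r.snapshot("side")
f=lambda i:cv2.resize(np.ascontiguousarray(i[:,:,::-1]),None,fx=4,fy=4,interpolation=cv2.INTER_CUBIC)
cv2.imwrite("pics/a2.png",f(st["image"][105:255,165:340]));cv2.imwrite("pics/b2.png",f(ss["image"][145:275,165:355]))
cv2.imwrite("pics/c2.png",np.hstack([st["image"],ss["image"]])[:,:,::-1][::1,::1]); 
c=cv2.imread("pics/c2.png"); cv2.imwrite("pics/c2.png",cv2.resize(c,(800,300),interpolation=cv2.INTER_AREA))
for s in(st,ss): print([(l,d["uv"].round() if hasattr(d["uv"],"round") else d["uv"],round(d["conf"],2)) for l in("vial","packed_tray","empty_trays") for d in r.pinpoint(s,l)[:1]])
E
```

```text
time: 14.0
tool_pos: [385.7, -166.3, 243.0]
tcp_rot: [179.6, -1.4, -3.8]
ft_force: [1.5, 0.3, 0.6]
finger_gap: 22.7
[('vial', [341.0, 233.4], 0.53), ('packed_tray', [148.6, 178.9], 0.9), ('empty_trays', [353.2, 181.7], 0.81)]
[('vial', [261.4, 298.5], 0.91), ('empty_trays', [321.2, 281.9], 0.89)]
```

View pics/a2.png

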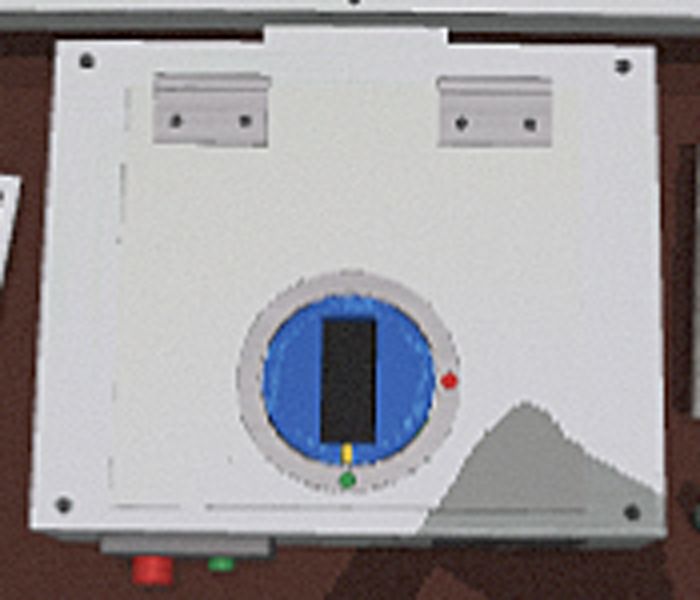

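View pics/b2.png

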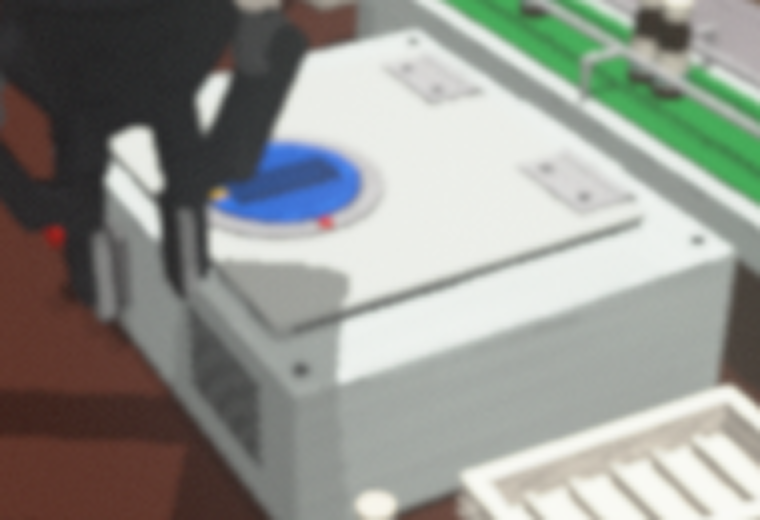

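Top crop: the yellow pointer at (347,453) lines up with the green dot at (347,480), and the panel is flush. Side crop: the panel is level, the gripper is clear, and the vial and trays are where they were.

```bash
python3 -m jog '[[0,0,-0.02,0,27],[0,0,-0.03,0,27],[0,0,-0.03,0,27],[0,0,-0.03,0,27]]'; python3 -c "
from bench import r
print(r.sense()['ft_force'],r.hand_in())"
```

```text
time: 14.8
tool_pos: [387.6, -163.7, 271.8]
tcp_rot: [179.7, -1.3, -3.6]
ft_force: [0.3, -0.2, 0.9]
finger_gap: 23.3
the job is handed in; nothing more can be done
[ 0.2600773  -0.22983696  0.85020291] None
```

The panel is shut and locked, and I handed the job in at about 15 s with the arm clear of everything.

- **Panel:** I pushed it down onto its seal with the closed fingertips near the free edge, at about 5 N.
- **Fastener:** I set the fingertips in the slot and pressed with about 26 N until the panel met its stop. I then turned it clockwise until the torque jumped to 1.5 N m at the end stop. The downward push eased to about 17 N by then, still above the 11 N needed. I lifted out without pulling on the panel.

**Last checks:**
- In the last top picture, the yellow pointer lines up with the green dot. The panel looks flush in both views.
- The detectors' positions for the vial and trays agree with the first pictures to within about 5 pixels, their usual scatter. The side camera never detected the packed tray, so its position was checked from the top camera only.
- The wrist force was under 1 N at hand-in.
- No check failed. The fingers drifted about 3 mm and the tool tilted 1.4° during the last part of the turn, with no visible effect.

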